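Run out the last sweets and hold the dispenser's lid open for refilling

TASK

The sweet dispenser is to be refilled: pull its red lever all the way down and keep it there until the last three sweets have dropped into the dish, then ease the lever slowly, over a second or so, back up to its rest without ever letting it snap back. Then lift the sprung lid by its black ball knob to 60 degrees from shut and keep holding it there, still, so that I can pour sweets in from the jar: finish while holding it. Leave the dish under the spout and do not disturb the jar, mug and glass.

Things in the scene. Friction and masses are not known exactly. Their poses are not given: they have to be found in the camera images.
- dispenser: gravity dispenser of white and clear plastic, fixed to the table, 280 mm deep with its lever, 132 mm wide, 200 mm tall; origin under its middle on the table, its x axis points from the spout to the back, y to its left, z up. Hopper: x -55 to 62 mm, 88 mm wide, top at 190 mm. Spout: a hooded box in front of it, x -140 to -88 mm, z 59 to 128 mm, open below.
- lever_grip (a point): centre of the top face of the red cross grip of the lever: a bar 24 mm deep (along the dispenser's x), 116 mm wide (y), 14 mm thick, in front of the spout at dispenser x -200 mm, its top at z 147 mm when the lever rests up. It can be pressed down from above or pinched across its 24 mm.
- lever (a joint): lever angle, rad: 0 at rest (up), 0.25 fully down at its stop. It turns about a level pin at dispenser x 30 mm, z 110 mm; the grip, 230 mm in front of the pin, goes down 57 mm almost straight. A spring pushes it up: 2 N at the grip at rest, 6 N fully down; let go, it snaps back. Its gate drops below the chute floor as it goes down; the sweets then roll into the spout within about a second.
- spout (a point): centre of the open underside of the spout, dispenser x -112 mm, z 59 mm; the dish stands below it
- lid_hinge (a point): middle of the lid's hinge line, at the back of the hopper, dispenser x 64 mm, z 195 mm; the hinge line runs along the dispenser's y
- lid_knob (a point): centre of the lid's black ball knob, 28 mm in diameter, on a 10 mm steel stalk that stands forward from the lid's front edge; the knob's centre is 160 mm from the hinge line and level with it when the lid is shut. The stalk is clear for 22 mm behind the ball, nothing lies beside or below the ball for 50 mm.
- lid (a joint): lid angle, rad: 0 shut, grows as the lid is lifted (60 degrees = 1.047), stop at 1.75; it is the angle at which the line from hinge to knob rises above the level. Gravity and a light spring pull it shut from any angle (1 to 2 N at the knob). The lid is a clear panel 92 mm wide.
- dish: loose blue bowl under the spout on the dispenser's foot, 92 mm across the rim, 34 mm tall, wall 4 mm; origin at the centre of its underside, 12 mm above the table
- sweet_1_center (a point): centre of the yellow sweet, a hard ball 24 mm in diameter, at the start on the chute in the hopper behind the gate
- sweet_2_center (a point): centre of the green sweet, the same
- sweet_3_center (a point): centre of the orange sweet, the same
- refill_jar: jar of red sweets with a white screw lid, 80 mm in diameter, 112 mm tall, origin under its centre; leave alone
- mug: green and white mug, 78 mm body, 101 mm tall, origin under its centre; leave alone
- glass: clear drinking glass, 82 mm in diameter, 86 mm tall, origin under its centre; leave alone
Things that resemble listed ones, but are neither listed nor needed, are in the scene too. Several things have the shape of the dish; the one meant has the colours described above.

How it is judged:
On the way, in this order (a step that is already met when the one before it is completed fails the run):
1. the lever is pulled fully down (at least 0.22 of 0.25 rad) (value of joint lever above 0.22 rad), for 0.3 s.
2. the lever is eased back to rest (under 0.03 rad), the three sweets lie in the dish and the lid is still shut (under 0.15 rad) (value of joint lever below 0.03 rad and horizontal distance between each of sweet_1_center, sweet_2_center, sweet_3_center and dish below 0.042 m and height (world z) of each of sweet_1_center, sweet_2_center, sweet_3_center below 0.05 m and value of joint lid below 0.15 rad), for 0.2 s.
At the end, for the whole second after the job is handed in: the gripper holds the lid still at 60 degrees, within 5 degrees; the lever is back at rest (under 0.03 rad); the three sweets lie in the dish, which stands upright under the spout (within 25 mm) (value of joint lid between 0.96 and 1.135 rad and velocity of joint lid between -0.1 and 0.1 rad/s and contact force between the fingers and lid above 0.3 N and value of joint lever below 0.03 rad and horizontal distance between each of sweet_1_center, sweet_2_center, sweet_3_center and dish below 0.042 m and height (world z) of each of sweet_1_center, sweet_2_center, sweet_3_center below 0.05 m and horizontal distance between dish and spout below 0.025 m and angle between dish's own z axis and vertical below 0.1 rad); the arm keeps its last pose, push and grip.
It fails at once if the lever goes back up too fast (over 0.6 rad/s, 0.14 m/s at the grip) (velocity of joint lever below -0.6 rad/s).
It fails at once if the jar, mug or glass is moved by more than 20 mm or tipped (distance of any of refill_jar, mug, glass from where it was at the start of the episode above 0.02 m or angle between any of refill_jar, mug, glass's own z axis and vertical above 0.3 rad).
It also fails if it takes over 54 s, if anything falls off the work surface, if the arm or the gripper's body presses on something with over 40 N, if the wrist force passes 120 N, or if a joint passes its speed limit or range.

ROBOT

A 7-joint arm with a two-finger parallel gripper is mounted at the origin on a cart in front of the work surface, level with it; the furniture and walls round the work are solid. World frame = base frame: x ahead of the robot, y to its left, z up, the work surface at z = 0. Lengths are in m, angles in rad, forces in N, time in s.
With the tool pointing down it reaches from about 0.425 to 0.925 m from the base axis. Payload 6.8 kg.
Tool frame: the origin (TCP) lies between the finger pads; the fingertips stand r.tip_extent ahead of it and the grasp point (between the pads) lies 5 mm behind it (r.tip_extent is the distance from the TCP to the fingertips, in m); y points along the fingers, x is the direction in which the jaws open and shut, and the axes are right-handed (so a half turn about y gives the same grasp; the last joint's range is limited). The gripper opens to 85 mm and grips with 20 to 120 N. Pads are 22 mm wide; open, the fingers measure 114 mm over their backs; the gripper's body (76 mm by 85 mm) begins 54 mm behind the grasp point. The pads swing forward as they close: fully open they stand 13 mm farther back than shut.
Start: joints at [1.057, 0.477, 0.022, 1.555, -0.011, 1.109, -0.083], TCP at [0.266, -0.62, 0.245] pointing down, gripper open.
Joint ranges: [-2.96, 2.96], [-0.34, 2.1], [-1.41, 1.46], [0.24, 2.44], [-1.37, 4.51], [0.17, 1.92], [-2.96, 2.96]. Speed limits (rad/s): [2.39, 2.39, 3.14, 3.14, 3.14, 3.14, 3.14].

INTERFACE

Orientations are given as a rotation vector (axis times angle).
In Python, from bench import r gives the robot as it stands.
- The arm moves only by the tool send_rows, never from a script. Its argument "plan" is a list of rows, each a list of 5 numbers: the shift along the tool's x, y, z in cm, then the turn about the tool's y in degrees, then the opening, from 0 (shut) to 1 (fully open). In form: [[dx, dy, dz, spin, grip], ...]. A call has 1 to 12 rows; each row shifts and turns the commanded pose from where the row before left it, along the tool's axes as they then stand; what a row does not reach is not made up. A row lasts 1/8 s, in which the tool goes at most 62.5 mm and 10.7 degrees, less where a joint would pass 70% of its speed; a pose out of reach is approached as far as the arm can. A call is refused whole if a number of a shift passes 6.25 or a number of a turn 10.7, either way. A call with a gripper value outside its range is refused whole. The fingers move at their own pace and stop on an object; "force" is the grip in N (left out, the last holds). Time passes only in rows, so rows that do not move let the fingers close. It gives the time, the measured TCP pose, the force and the opening at its end, in the units of the state.
- r.get_obs(): the state, without advancing time (a new reading comes with each control period).
- r.grab_frame(name): name is "scene" or "top"; returns a dict with "image" (400x640x3 uint8, red, green, blue), "camera_matrix" (3x3 intrinsics, pixels), "cam_to_world" (4x4, takes a point from camera to world coordinates). Camera axes: x right, y down, z forward; pixel columns grow to the right and rows downward; lengths in m; the calibration is good to about 2 mm. A picture is of the moment at which its call begins. There is no depth.
- r.hand_in(): hands the job in, once; it reports no verdict.
Trained networks look in the newest picture that a camera, given by its name, has taken for a name from the list of things; names that differ only in an ending like _2 or _b are one class to them, and where a whole thing is asked for, a point or a joint stands for the part that bears it (a point fixed in the world has none). Each returns a list of dicts, best first, with "p" (0 to 1); they miss things now and then, are a little off and sometimes report something else, mostly with a low value. They report only what shows in the picture. A call takes as long as a camera call. They do not tell look-alikes from the thing itself.
- r.recognise(camera, target): "rect" ([left, top, right, bottom] in pixels, round what is visible of it).
The state is a dict: "clock": time; "joints": joint angles; "qvel": joint speeds; "tau": joint torques, N m; "tcp_pos": TCP position; "orientation": TCP orientation; "contact_force": force on the tool from outside, world axes, zero at the start; "moment": the same for the moment, N m; "grip_width": finger opening in m.
Only numpy, scipy, OpenCV 4.12 (cv2) and the standard library are available. Lean on these libraries where they do the work, as an engineer would, in place of code of your own. Each camera call takes 0.05 s, during which the arm holds its last target.

## Working session

There is one attempt and no reset: what is moved stays moved. The work goes in short steps, Python scripts to look and compute and a tool call to move; the robot and the scene stay as the last step left them, time stands still between calls to the robot, and variables do not carry over. Pictures are saved under pics/ and viewed, and the job is handed in when it is done.

Besides the shell and the picture viewer there is one more tool, called after "Call:" as name([rows], argument=value, ...), one row to a line, values as JSON. send_rows: Moves the arm, as the interface text tells. Its arguments: {"type":"object","properties":{"plan":{"type":"array","items":{"type":"array","items":{"type":"number"}}},"force":{"type":"number"}},"required":["plan"]}

```bash
ls; mkdir -p pics; python3 - <<'E'
from bench import r
import cv2
o=r.get_obs()
for k,v in o.items(): print(k,v)
print(r.tip_extent)
for c in("scene","top"):
    f=r.grab_frame(c); cv2.imwrite(f"pics/{c}0.png",f["image"][:,:,::-1]); print(c,f["camera_matrix"].tolist(),f["cam_to_world"].tolist())
    for t in("dispenser","lever_grip","lid_knob","dish","refill_jar","mug","glass","sweet_1_center","spout","lid_hinge"):
        try: print(t,[(d["p"],[round(x) for x in d["rect"]]) for d in r.recognise(c,t)])
        except Exception as e: print(t,e)
E
```

```text
pics
clock 0.0
joints [ 1.0569025   0.47779147  0.02235631  1.5564685  -0.01148279  1.10926614
 -0.08309741]
qvel [ 0.00194078 -0.00108247 -0.00035855 -0.00038824  0.00053217  0.00040475
 -0.0003887 ]
tau [ 8.84221263e-04 -5.96445358e+01  1.60784896e+00 -2.81198269e+01
  1.23232801e-02  9.36555531e-03  1.33321117e-05]
tcp_pos [ 0.26620646 -0.61967525  0.2443246 ]
orientation [-1.37340591  0.90648495 -0.903872  ]
contact_force [-0.28048574 -0.19389366 -0.16677579]
moment [-0.02281083  0.00278755 -0.00271742]
grip_width 0.0855110092359759
0.014
scene [[437.9013312311866, 0.0, 321.5811609467947], [0.0, 437.9013312311866, 189.18599096899806], [0.0, 0.0, 1.0]] [[-0.8743249508583291, -0.18826237659150863, 0.4473400919509645, -0.008654043885475558], [-0.4853203495991015, 0.34763485133352334, -0.8022556752079257, 1.1210450390093603], [-0.004476446312228638, -0.9185354036173217, -0.39531338673257393, 0.6614945438376348], [0.0, 0.0, 0.0, 1.0]]
dispenser [(0.77, [253, 167, 357, 259])]
lever_grip [(0.92, [266, 194, 356, 228])]
lid_knob [(0.72, [260, 169, 317, 187])]
dish [(0.78, [305, 226, 335, 
[... 524 characters left out ...]
 0.011757931077448644, 0.05919639219032938], [-0.010396088118385658, -0.1558823753738316, -0.9877209152385337, 1.3165716918873724], [0.0, 0.0, 0.0, 1.0]]
dispenser [(0.77, [282, 143, 326, 238])]
lever_grip [(0.81, [281, 158, 323, 241])]
lid_knob [(0.95, [284, 141, 314, 202]), (0.53, [204, 203, 235, 228])]
dish [(0.84, [337, 183, 363, 209]), (0.7, [247, 229, 276, 257]), (0.45, [294, 217, 312, 220]), (0.34, [280, 140, 324, 240])]
refill_jar [(0.7, [409, 231, 436, 269]), (0.62, [204, 203, 236, 231])]
mug [(0.64, [408, 230, 438, 268])]
glass [(0.81, [209, 152, 238, 180])]
sweet_1_center []
spout [(0.88, [281, 144, 326, 240]), (0.69, [282, 174, 318, 240])]
lid_hinge [(0.64, [281, 141, 326, 239])]
```

```bash
python3 - <<'E'
import cv2
a=cv2.imread("pics/scene0.png"); cv2.imwrite("pics/s1.png",cv2.resize(a[140:310,180:440],(780,510),interpolation=cv2.INTER_CUBIC))
a=cv2.imread("pics/top0.png"); cv2.imwrite("pics/t1.png",cv2.resize(a[120:280,190:450],(780,480),interpolation=cv2.INTER_CUBIC))
cv2.imwrite("pics/t2.png",cv2.resize(a[130:250,265:345],(400*1,600),interpolation=cv2.INTER_CUBIC))
E
```

```text
(no output)
```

View pics/scene0.png

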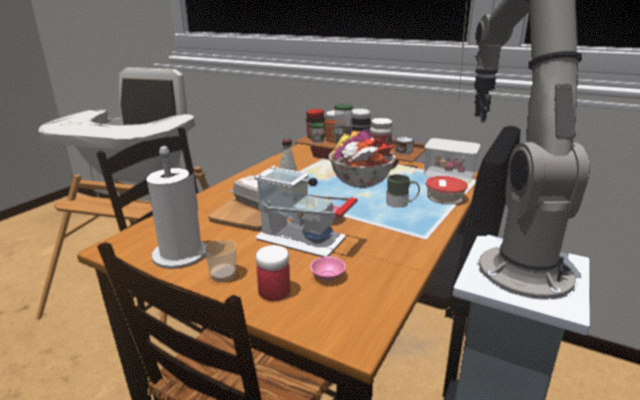

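View pics/top0.png

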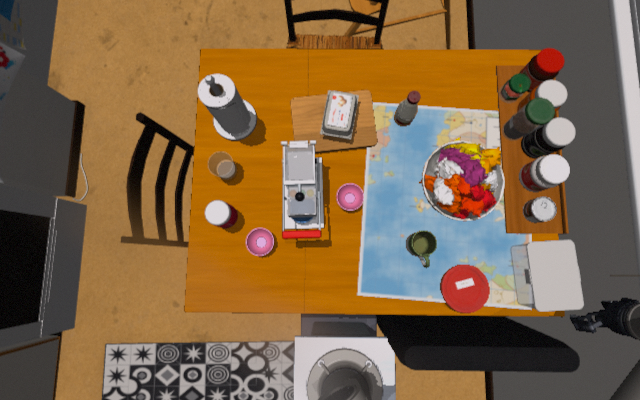

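```bash
sleep 1
```

```text
(no output)
```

View pics/s1.png

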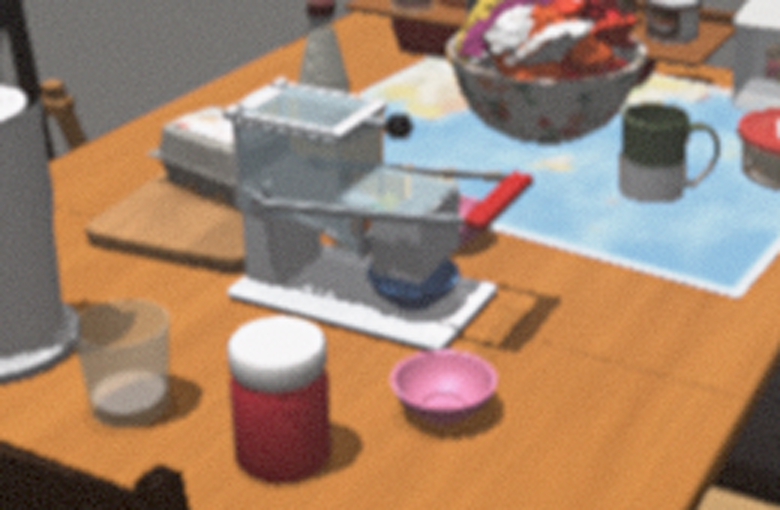

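View pics/t2.png

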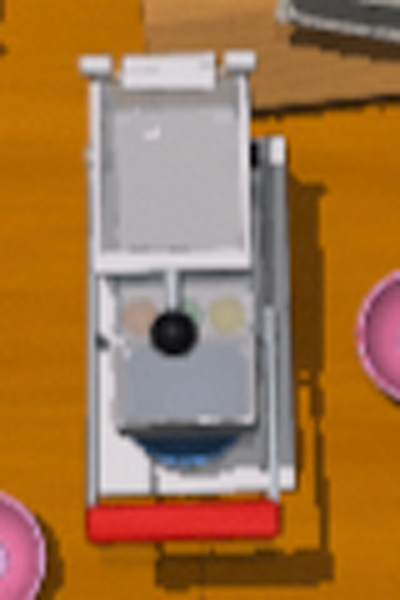

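The top view shows the dispenser with its spout facing the robot. The red bar is at (302,233) and the knob at (300,196). The only blue dish is the one under the spout, at about (300,220). The pink bowls at (349,197) and (260,242) are decoys. Other red things (lid pot (465,288), jars) and dark things (mug (422,242)) aren't the lever or knob. Next I'll work out the pose.

```bash
cat > h.py <<'E'
import numpy as np, cv2
from scipy.spatial.transform import Rotation as R
from scipy.optimize import least_squares
from bench import r
def ray(f,u,v):
    K=f["camera_matrix"];T=f["cam_to_world"]; d=T[:3,:3]@np.linalg.solve(K,[u,v,1.]); return T[:3,3],d
def atz(f,u,v,z):
    o,d=ray(f,u,v); return o+d*(z-o[2])/d[2]
def proj(f,p):
    T=np.linalg.inv(f["cam_to_world"]); q=f["camera_matrix"]@(T[:3,:3]@np.asarray(p)+T[:3,3]); return q[:2]/q[2]
E
python3 - <<'E'
from h import *
o=r.get_obs(); print(R.from_rotvec(o["orientation"]).as_matrix().round(3))
F={c:r.grab_frame(c) for c in("scene","top")}
B={"scene":(330,180,365,235),"top":(270,215,340,250)}
for c,(x0,y0,x1,y1) in B.items():
    h=cv2.cvtColor(F[c]["image"],cv2.COLOR_RGB2HSV)[y0:y1,x0:x1]; m=((h[...,0]<6)|(h[...,0]>174))&(h[...,1]>180)&(h[...,2]>90)
    n,l,s,ce=cv2.connectedComponentsWithStats(m.astype(np.uint8)); i=1+np.argmax(s[1:,4]); print(c,s[i],ce[i]+[x0,y0])
    p=np.argwhere(l==i)[:,::-1]+[x0,y0]; print(cv2.minAreaRect(p.astype(np.float32)))
    if c=="top":
        print(h[10:32,22:50:6,2])
K={"scene":(250+60,170),"top":(292,188)}
for c,(x0,y0,x1,y1) in {"scene":(303,172,323,192),"top":(288,184,312,208)}.items():
    g=F[c]["image"][y0:y1,x0:x1].max(2); m=(g<50).astype(np.uint8)
    n,l,s,ce=cv2.connectedComponentsWithStats(m)
    for i in range(1,n): print(c,"knob",s[i],ce[i]+[x0,y0])
    if c=="top":
        print("knob3d",atz(F[c],*(ce[1+np.argmax(s[1:,4])]+[x0,y0]),.195))
t=F["top"]
for u,v in((283,234),(321,232)): print(atz(t,u,v,.147))
# hinge posts crop px (95,66),(240,62)
for u,v in((284,143.2),(313,142.4)): print(atz(t,u,v,.195))
for u,v in((281.5,235.5),(282,230.5),(321,229.5),(321,235)): print(atz(t,u,v,.147))
E
```

```text
[[ 0.395  0.     0.919]
 [-0.919 -0.     0.395]
 [ 0.    -1.     0.   ]]
scene [ 9 24  9  8 20] [343.2  207.15]
((343.2458801269531, 207.79505920410156), (3.5850329399108887, 9.34669303894043), 50.19443130493164)
top [ 12  15  39   8 265] [301.05660377 233.82641509]
((301.0293884277344, 233.88235473632812), (6.896170616149902, 38.1121711730957), 88.09085083007812)
[[219 219 182 219 219]
 [219 220 217 218 219]
 [220 220 215 205 185]
 [173 175 167 175 150]
 [138 120 122 155 158]
 [176 161 166 164 175]
 [197 201 205 207 211]
 [222 222 222 220 218]
 [223 222 223 221 221]
 [221 222 222 222 220]
 [219 220 221 223 222]
 [213 209 206 203 202]
 [184 172 163 148 149]
 [142 151 145 139 143]
 [150 167 165 168 136]
 [167 138 133 139  81]
 [163  79  80  82  83]
 [159  88  86  88  90]
 [166  94  92  95  97]
 [175  96  94  95  99]
 [174  95  93  95  99]
 [176  96  93  96  98]]
scene knob [ 6  8  7  5 22] [312.5        182.36363636]
top knob [ 7  9  9  8 54] [299.37037037 196.35185185]
knob3d [0.57046782 0.13821492 0.195     ]
[0.46575041 0.18769916 0.147     ]
[0.47261118 0.07597474 0.147     ]
[0.72764953 0.18612192 0.195     ]
[0.73061236 0.10130866 0.195     ]
[0.46130889 0.19200363 0.147     ]
[0.47601689 0.19090505 0.147     ]
[0.47996511 0.07604872 0.147     ]
[0.46380547 0.07588615 0.147     ]
```

```bash
python3 - <<'E'
from h import *
F={c:r.grab_frame(c) for c in("scene","top")}
# disp pts & pixels
obs=[("top",(-96,0,195),(299.6,196.4)),("scene",(-96,0,195),(313,181.9)),
("top",(-212,58,147),(282,235.7)),("top",(-188,58,147),(282.2,230.5)),("top",(-188,-58,147),(320.8,229.5)),("top",(-212,-58,147),(320.8,235))]
def P(x,p):
    c,s=np.cos(x[2]),np.sin(x[2]); p=np.array(p)/1000; return np.array([x[0]+c*p[0]-s*p[1],x[1]+s*p[0]+c*p[1],p[2]])
f=lambda x: np.concatenate([proj(F[c],P(x,p))-q for c,p,q in obs])
s=least_squares(f,[.666,.143,.049]); print(s.x,f(s.x).round(1))
x=s.x
for n,p in dict(bar=(-200,0,147),knob=(-96,0,195),hinge=(64,0,195),k60=(-16,0,333.6)).items(): print(n,P(x,p).round(4))
for c in F:
    im=F[c]["image"][:,:,::-1].copy()
    for a,b,z in((-55,62,190),(-140,-88,128)):
        w=44 if a==-55 else 40
        q=np.array([proj(F[c],P(x,(u,v,z))) for u,v in((a,w),(b,w),(b,-w),(a,-w))])
        im=im if 0 else im; cv2.polylines(im,[np.int32(q*16)],True,(0,255,0),1,shift=4)
    q=np.array([proj(F[c],P(x,(u,v,147))) for u,v in((-212,58),(-188,58),(-188,-58),(-212,-58))]); cv2.polylines(im,[np.int32(q*16)],True,(255,255,0),1,shift=4)
    a=im[130:250,240:370]; cv2.imwrite(f"pics/fit_{c}.png",cv2.resize(a,(650,600),interpolation=cv2.INTER_NEAREST))
E
```

```text
[0.66844202 0.13942592 0.02997879] [ 0.4 -0.7 -1.4 -0.9 -0.2  2.  -0.5 -0.9  0.3 -0.8  0.4  1.9]
bar [0.4685 0.1334 0.147 ]
knob [0.5725 0.1365 0.195 ]
hinge [0.7324 0.1413 0.195 ]
k60 [0.6524 0.1389 0.3336]
```

View pics/fit_top.png

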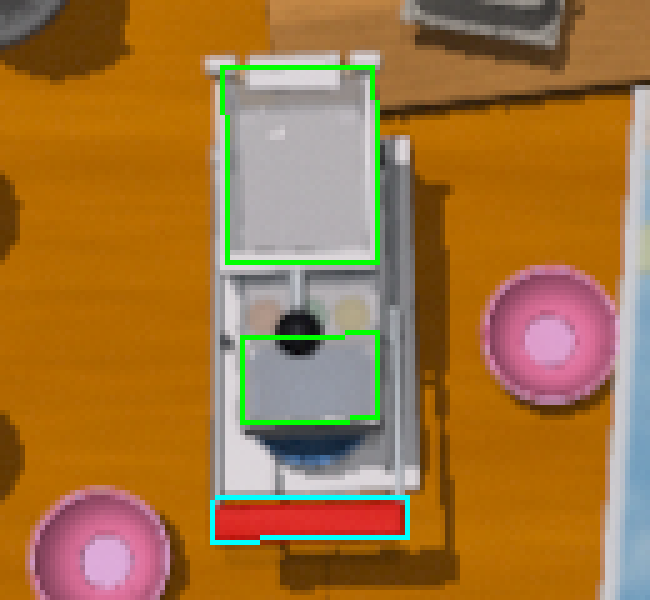

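View pics/fit_scene.png

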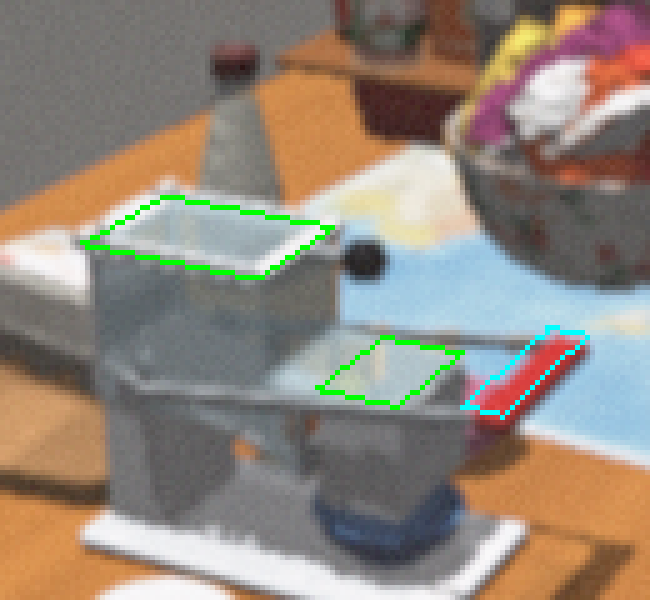

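Call:
send_rows([
  [0,-2,4,10.5,0],
  [0,-2,4,10.5,0],
  [0,-1,5,0,0],
  [0,0,5,0,0],
  [-5,0,4,0,0],
  [-6,0,2,0,0],
  [-6,0,0,0,0],
  [-6,0,0,0,0],
  [-6,0,0,0,0],
  [-6,0,0,0,0],
  [-6,0,0,0,0],
  [-6,0,0,0,0],
])

```text
clock: 2.8
tcp_pos: [0.4823, -0.1197, 0.2956]
orientation: [-1.227, 1.179, -1.181]
contact_force: [1.1, -0.2, -0.9]
grip_width: 0.0
```

Call:
send_rows([
  [-6,0,0,0,0],
  [-6,0,0,0,0],
  [-6,0,0,0,0],
  [-5,2,-0.4,0,0],
  [-2.3,4,0,0,0],
  [0,4,0,0,0],
  [0,1.5,0,0,0],
  [0,0,0,0,0],
  [0,0,0,0,0],
])

```text
clock: 3.92
tcp_pos: [0.4697, 0.131, 0.1817]
orientation: [-1.225, 1.179, -1.182]
contact_force: [0.5, -0.1, 0.7]
grip_width: 0.0002
```

```bash
python3 - <<'E'
from h import *
o=r.get_obs(); print(o["clock"],o["tcp_pos"],o["contact_force"]); print(R.from_rotvec(o["orientation"]).as_matrix().round(3)); print(o["joints"].round(2))
a=[]
for c,(x0,y0) in(("scene",(250,140)),("top",(250,130))):
    f=r.grab_frame(c);a.append(cv2.resize(f["image"][y0:y0+120,x0:x0+110,::-1],(400,436),interpolation=cv2.INTER_CUBIC))
cv2.imwrite("pics/a1.png",np.hstack(a))
E
```

```text
3.925 [0.4697454  0.1310333  0.18174371] [ 0.4671325  -0.1073398   0.65311357]
[[ 0.038  0.002  0.999]
 [-0.999  0.001  0.038]
 [-0.001 -1.     0.002]]
[-0.11  0.27 -0.33  2.04  0.12  0.85 -2.04]
```

View pics/a1.png

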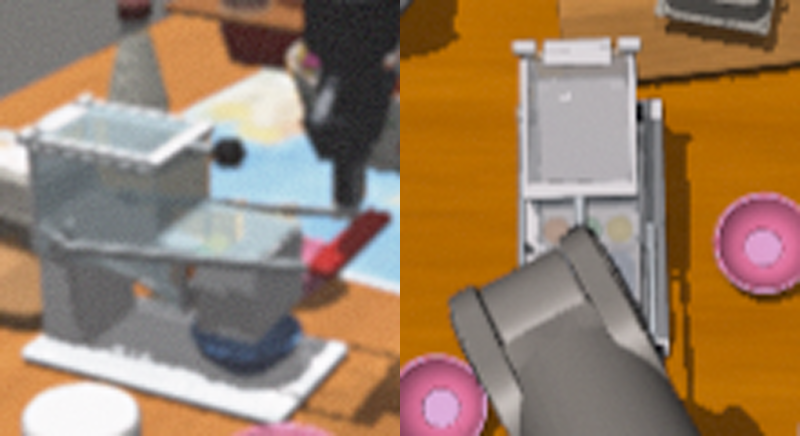

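The closed fingertips are just above the middle of the bar. Pressing down now.

Call:
send_rows([
  [0,1,-0.3,0,0],
  [0,1,0,0,0],
  [0,1,0,0,0],
  [0,1,0,0,0],
  [0,1,0,0,0],
  [0,1,0,0,0],
  [0,0,0,0,0],
])

```text
clock: 4.9
tcp_pos: [0.465, 0.1309, 0.1195]
orientation: [-1.229, 1.181, -1.18]
contact_force: [-4.6, 0.3, 4.2]
grip_width: -0.0001
```

Call:
send_rows([
  [0,0.6,0,0,0],
  [0,0.6,0,0,0],
  [0,0.4,0,0,0],
  [0,0,0,0,0],
])

```text
clock: 5.4
tcp_pos: [0.4661, 0.131, 0.1046]
orientation: [-1.227, 1.18, -1.181]
contact_force: [-5.2, -1.4, 8.9]
grip_width: -0.0002
```

Call:
send_rows([
  [0,0.3,0,0,0],
  [0,0,0,0,0],
  [0,0,0,0,0],
  [0,0,0,0,0],
  [0,0,0,0,0],
  [0,0,0,0,0],
  [0,0,0,0,0],
  [0,0,0,0,0],
])

```text
clock: 6.4
tcp_pos: [0.4662, 0.131, 0.1029]
orientation: [-1.226, 1.179, -1.181]
contact_force: [-9.6, -1.6, 21.7]
grip_width: 0.0002
```

```bash
cat > look.py <<'E'
from h import *
import sys
o=r.get_obs(); print(o["clock"],o["tcp_pos"],o["contact_force"],o["grip_width"])
a=[]
for c,(x0,y0) in(("scene",(250,140)),("top",(250,130))):
    f=r.grab_frame(c);a.append(cv2.resize(f["image"][y0:y0+120,x0:x0+110,::-1],(400,436),interpolation=cv2.INTER_CUBIC))
cv2.imwrite(sys.argv[1],np.hstack(a))
E
python3 look.py pics/a2.png
```

```text
6.4 [0.46624314 0.1310238  0.10289636] [-9.58249473 -1.64846598 21.6988241 ] 0.00016497006084885863
```

View pics/a2.png

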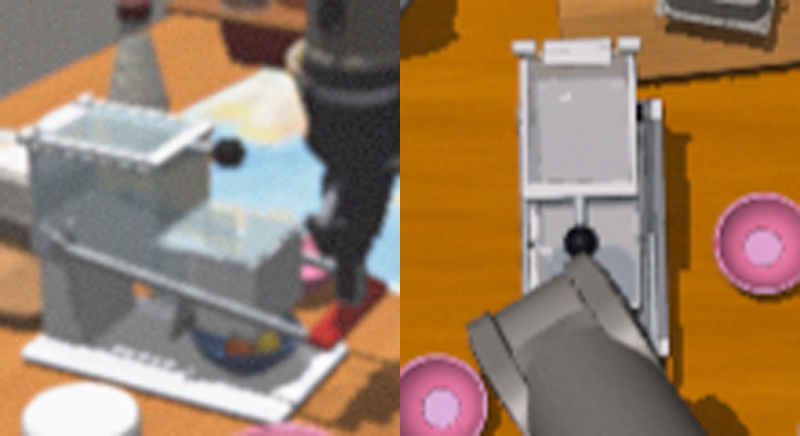

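The lever is at its stop (21.7 N) and the chute looks empty. The dish shows orange and yellow sweets, so I still need to find green.

Call:
send_rows([
  [0,0,0,0,0],
  [0,0,0,0,0],
  [0,0,0,0,0],
  [0,0,0,0,0],
])

```text
clock: 7.0
tcp_pos: [0.4662, 0.131, 0.1029]
orientation: [-1.226, 1.179, -1.181]
contact_force: [-8.4, -2.3, 22.8]
grip_width: 0.0001
```

```bash
python3 - <<'E'
from h import *
f=r.grab_frame("scene"); cv2.imwrite("pics/a3.png",cv2.resize(f["image"][185:255,290:350,::-1],(600,600),interpolation=cv2.INTER_CUBIC)); print(r.recognise("scene","sweet_1_center"))
f=r.grab_frame("top"); print(r.recognise("top","sweet_1_center"))
E
```

```text
[]
[{'rect': [209.4, 153.8, 237.5, 177.3], 'p': 0.3}]
```

View pics/a3.png

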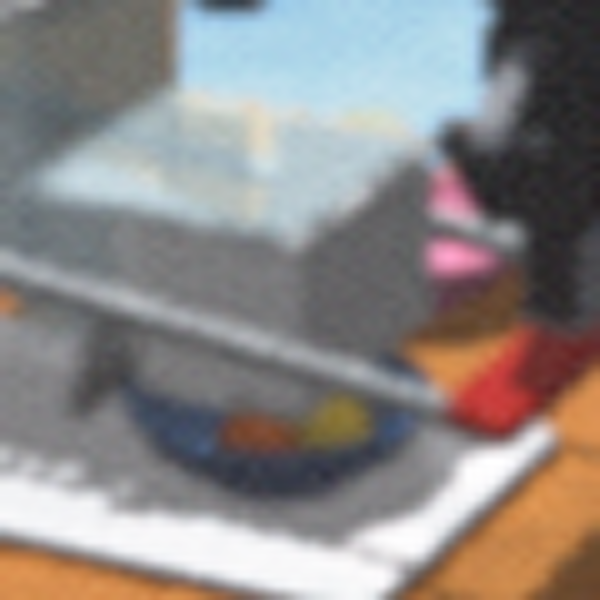

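Orange and yellow are visible in the dish at crop positions (255,432) and (340,420). Green isn't visible and is probably hidden behind them. The chute looks clear and I've held for over 2 s, so I'll ease the lever up slowly and check from above.

Call:
send_rows([
  [0,-0.4,0,0,0],
  [0,-0.4,0,0,0],
  [0,-0.4,0,0,0],
  [0,-0.4,0,0,0],
  [0,-0.4,0,0,0],
  [0,-0.4,0,0,0],
  [0,-0.4,0,0,0],
  [0,-0.4,0,0,0],
  [0,-0.4,0,0,0],
  [0,-0.4,0,0,0],
  [0,-0.4,0,0,0],
  [0,-0.4,0,0,0],
])

```text
clock: 8.7
tcp_pos: [0.4667, 0.131, 0.1499]
orientation: [-1.225, 1.179, -1.181]
contact_force: [1.1, -0.1, 2.0]
grip_width: -0.0001
```

Call:
send_rows([
  [0,-0.4,0,0,0],
  [0,-0.4,0,0,0],
  [0,-0.4,0,0,0],
  [0,-0.4,0,0,0],
  [0,-0.4,0,0,0],
  [0,-0.4,0,0,0],
  [0,-0.4,0,0,0],
])

```text
clock: 9.57
tcp_pos: [0.4655, 0.1309, 0.1775]
orientation: [-1.228, 1.18, -1.18]
contact_force: [-0.3, -0.8, -0.2]
grip_width: 0.0001
```

Call:
send_rows([
  [0,-4,0,0,0],
  [0,-4,0,0,0.6],
  [4,-4,0,0,0.6],
  [6,-1,0,0,0.6],
  [6,0,0,0,0.6],
  [4,0,0,0,0.6],
  [0,0,0,0,0.6],
])

```text
clock: 10.45
tcp_pos: [0.473, -0.0725, 0.3073]
orientation: [-1.225, 1.185, -1.186]
contact_force: [0.6, 1.4, 0.3]
grip_width: 0.0513
```

```bash
python3 look.py pics/a4.png; python3 - <<'E'
from h import *
f=r.grab_frame("top"); cv2.imwrite("pics/a5.png",cv2.resize(f["image"][135:245,270:340,::-1],(380,597),interpolation=cv2.INTER_CUBIC))
f=r.grab_frame("scene"); cv2.imwrite("pics/a6.png",cv2.resize(f["image"][185:255,290:350,::-1],(600,600),interpolation=cv2.INTER_CUBIC))
E
```

```text
10.45 [ 0.47302574 -0.07250272  0.30733564] [0.55107442 1.39411666 0.26971293] 0.05125354936930801
```

View pics/a4.png

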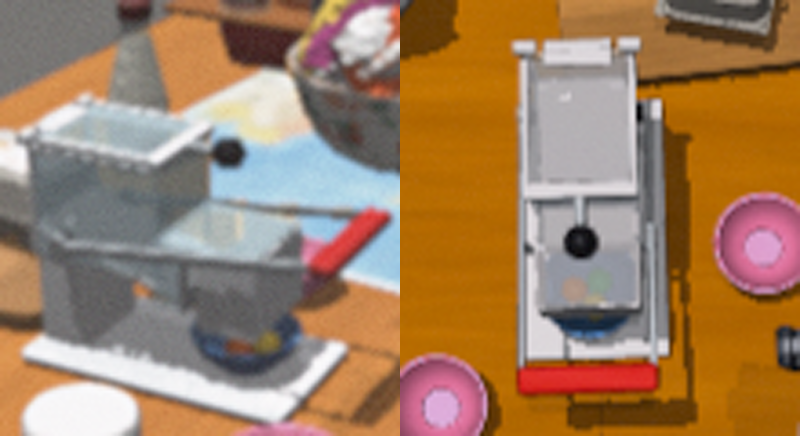

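View pics/a5.png

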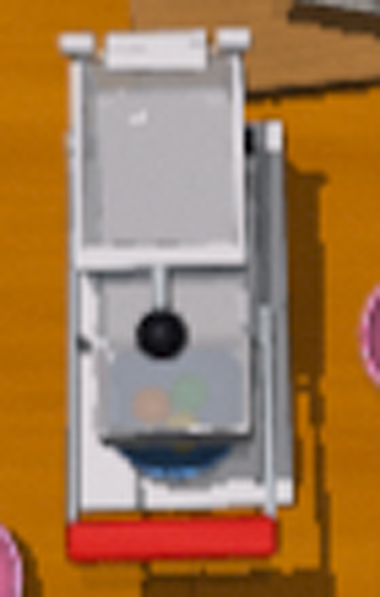

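View pics/a6.png

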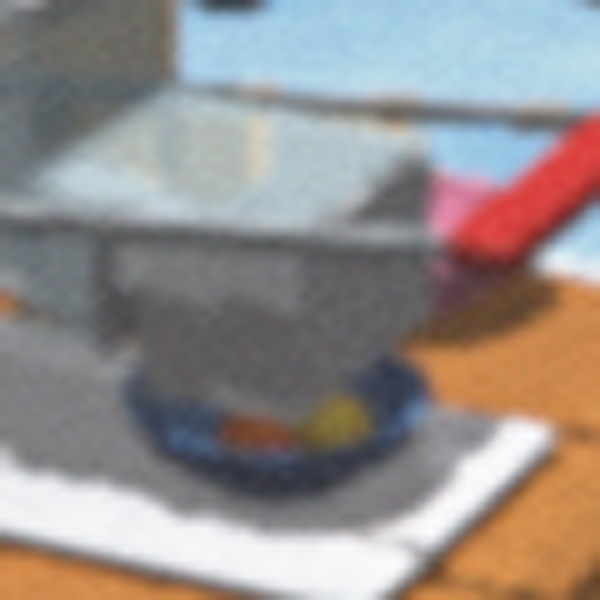

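All three sweets (orange, green, yellow) are in the blue dish under the clear hood and the lever is at rest. Now the knob: move over it and stop above to check.

Call:
send_rows([
  [-5,0,2.6,0,0.6],
  [-5,0,2.6,0,0.6],
  [-5,0,2.6,0,0.6],
  [-5,0,2.4,0,0.6],
  [-0.6,2,0.4,0,0.6],
  [0,2,0,0,0.6],
  [0,1,0,0,0.6],
  [0,0,0,0,0.6],
  [0,0,0,0,0.6],
])

```text
clock: 11.78
tcp_pos: [0.5716, 0.141, 0.2581]
orientation: [-1.226, 1.18, -1.181]
contact_force: [0.6, 0.4, 0.2]
grip_width: 0.0509
```

```bash
python3 look.py pics/b1.png
```

```text
11.775 [0.57162915 0.1409686  0.25812192] [0.58566455 0.37965844 0.20685007] 0.05089969745972114
```

View pics/b1.png

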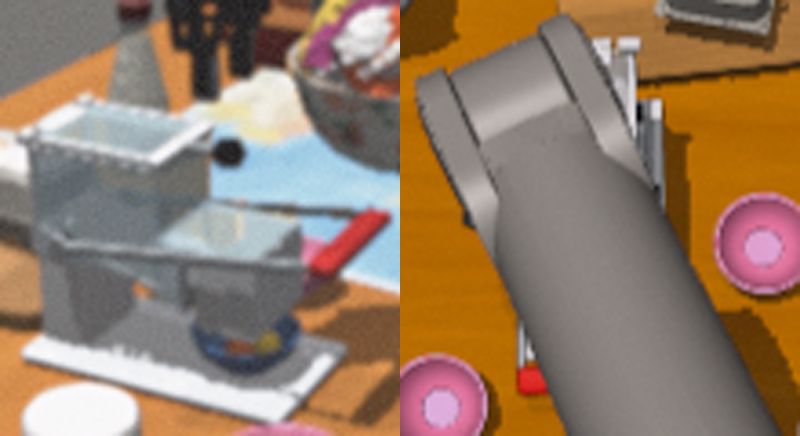

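```bash
python3 - <<'E'
from h import *
f=r.grab_frame("scene")
im=f["image"][:,:,::-1].copy()
S=lambda p:((p-[270,130])*8)
im=cv2.resize(im[130:200,270:350],(640,560),interpolation=cv2.INTER_CUBIC)
for p,c in(((.5716,.141+.0255,.247),(0,0,255)),((.5716,.141-.0255,.247),(0,255,0)),((.5716,.1375,.195),(0,255,255))):
    q=S(proj(f,p)); cv2.drawMarker(im,tuple(int(v) for v in q),c,0,14,1)
cv2.imwrite("pics/b2.png",im)
E
```

```text
(no output)
```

View pics/b2.png

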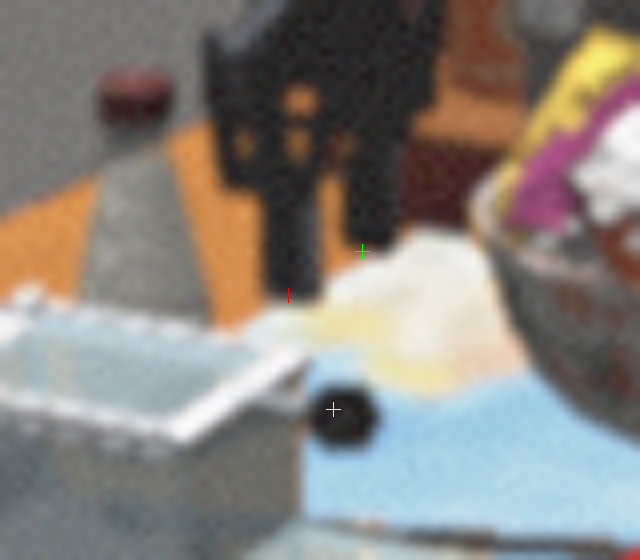

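Call:
send_rows([
  [0.4,0,-0.25,0,0.6],
  [0,2,0,0,0.6],
  [0,2,0,0,0.6],
  [0,2,0,0,0.6],
  [0,1,0,0,0.6],
  [0,0,0,0,0.6],
  [0,0,0,0,0.6],
])

```text
clock: 12.8
tcp_pos: [0.5695, 0.1371, 0.1882]
orientation: [-1.226, 1.18, -1.181]
contact_force: [-0.6, 0.0, 0.6]
grip_width: 0.0514
```

```bash
python3 look.py pics/b3.png
```

```text
12.8 [0.56948734 0.13712034 0.18816627] [-0.55619076  0.04145449  0.6087738 ] 0.05140909610332828
```

View pics/b3.png

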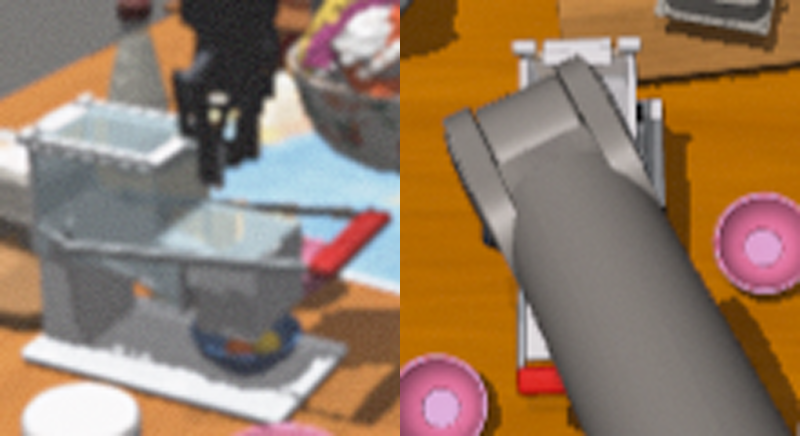

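The fingers straddle the knob. Closing on it with a moderate grip.

Call:
send_rows([
  [0,0,0,0,0.2],
  [0,0,0,0,0.2],
  [0,0,0,0,0.2],
  [0,0,0,0,0.2],
  [0,0,0,0,0.2],
  [0,0,0,0,0.2],
], force=35)

```text
clock: 13.65
tcp_pos: [0.5692, 0.1376, 0.1876]
orientation: [-1.227, 1.18, -1.18]
contact_force: [0.5, 3.9, 1.6]
grip_width: 0.026
```

Call:
send_rows([
  [0,0,0,0,0],
  [0,0,0,0,0],
  [0,0,0,0,0],
  [0,-0.5,0,0,0],
  [0,-0.5,0,0,0],
  [0,0,0,0,0],
], force=40)

```text
clock: 14.4
tcp_pos: [0.5694, 0.1376, 0.1973]
orientation: [-1.226, 1.18, -1.18]
contact_force: [3.5, 5.6, -2.5]
grip_width: 0.0259
```

Call:
send_rows([
  [0,-0.78,0.07,0,0],
  [0,-0.77,0.1,0,0],
  [0,-0.78,0.15,0,0],
  [0,-0.78,0.18,0,0],
  [0,-0.77,0.22,0,0],
  [0,-0.75,0.27,0,0],
  [0,-0.75,0.3,0,0],
  [0,-0.72,0.34,0,0],
  [0,0,0,0,0],
])

```text
clock: 15.52
tcp_pos: [0.5842, 0.1381, 0.2575]
orientation: [-1.23, 1.182, -1.178]
contact_force: [0.0, 6.0, -2.5]
grip_width: 0.0257
```

```bash
python3 look.py pics/c1.png
```

```text
15.525 [0.58415598 0.13814036 0.25751074] [ 3.60937451e-03  5.99204098e+00 -2.54501436e+00] 0.025663417936421042
```

View pics/c1.png

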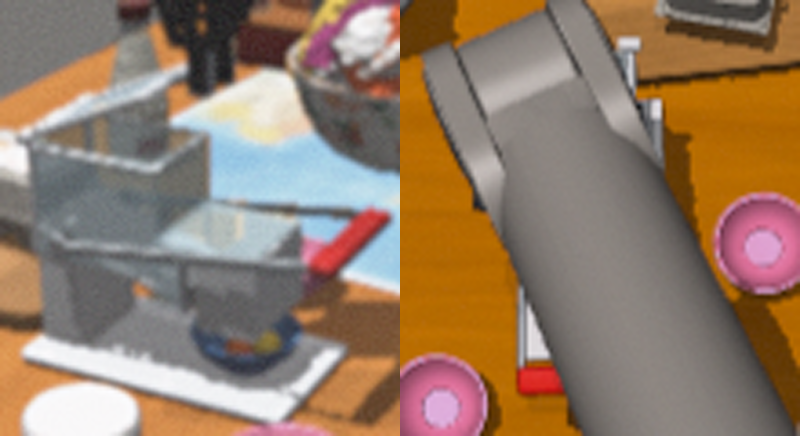

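Call:
send_rows([
  [0,-0.7,0.38,0,0],
  [0,-0.7,0.4,0,0],
  [0,-0.66,0.45,0,0],
  [0,-0.65,0.47,0,0],
  [0,-0.62,0.5,0,0],
  [0,-0.59,0.54,0,0],
  [0,-0.56,0.57,0,0],
  [0,-0.54,0.59,0,0],
  [0,0,0,0,0],
])

```text
clock: 16.75
tcp_pos: [0.623, 0.1397, 0.3074]
orientation: [-1.23, 1.183, -1.178]
contact_force: [-2.4, 4.9, -0.5]
grip_width: 0.026
```

Call:
send_rows([
  [0,-0.5,0.62,0,0],
  [0,-0.48,0.64,0,0],
  [0,-0.38,0.58,0,0],
  [0,-0.37,0.6,0,0],
  [0,0,0,0,0],
  [0,0,0,0,0],
  [0,0,0,0,0],
])

```text
clock: 17.62
tcp_pos: [0.647, 0.1406, 0.3241]
orientation: [-1.231, 1.183, -1.177]
contact_force: [-2.2, 6.1, -1.3]
grip_width: 0.0258
```

```bash
python3 look.py pics/c2.png; python3 - <<'E'
from h import *
f=r.grab_frame("scene"); cv2.imwrite("pics/c3.png",cv2.resize(f["image"][90:230,230:380,::-1],(640,597),interpolation=cv2.INTER_CUBIC))
E
```

```text
17.625 [0.64698333 0.14063654 0.32409685] [-2.16508149  6.12088341 -1.30798548] 0.02583479218142452
```

View pics/c3.png

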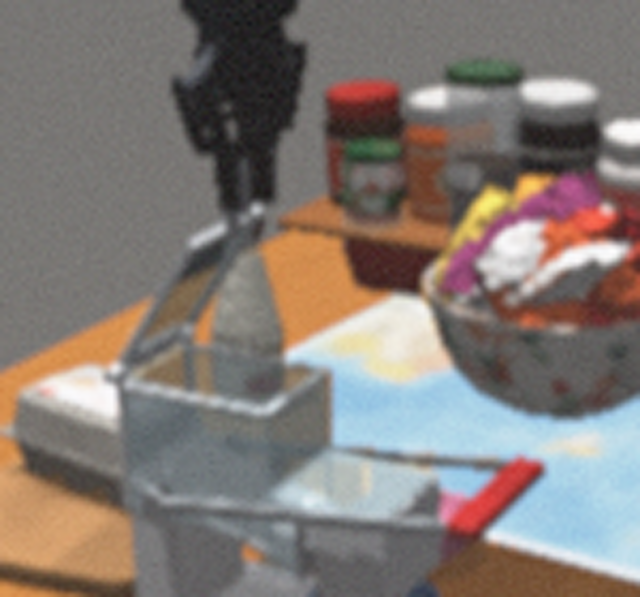

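View pics/c2.png

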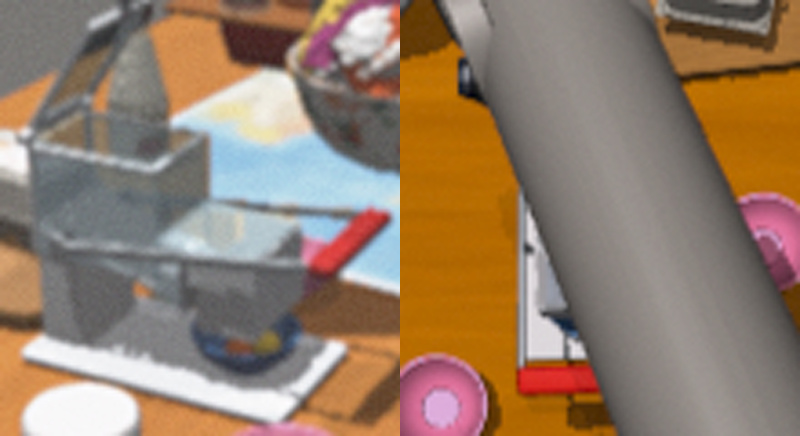

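Arm displacement alone gives about 59°. I'll check the lid angle independently by overlaying the lid model in the image.

```bash
python3 - <<'E'
from h import *
f=r.grab_frame("scene"); im=cv2.resize(f["image"][110:200,230:320,::-1],(594,594),interpolation=cv2.INTER_CUBIC)
h=np.array([.569+.16,.1375+.006,.195]); ex=np.array([.999,.038,0]);ey=np.array([-.038,.999,0])
for a,c in((54,(0,0,255)),(59,(0,255,0)),(64,(255,0,0))):
    a=np.radians(a); d=-ex*np.cos(a)+np.array([0,0,np.sin(a)])
    for s in(-46,46):
        q=[((proj(f,h+ey*s/1000+d*L)-[230,110])*6.6).astype(int) for L in(0,.124)]
        cv2.line(im,tuple(map(int,q[0])),tuple(map(int,q[1])),c,1)
cv2.imwrite("pics/c4.png",im)
o=r.get_obs();print(o["clock"],o["tcp_pos"],np.abs(o["qvel"]).max())
E
```

```text
17.825 [0.64695682 0.14068206 0.3240975 ] 0.0015866258441262094
```

View pics/c4.png

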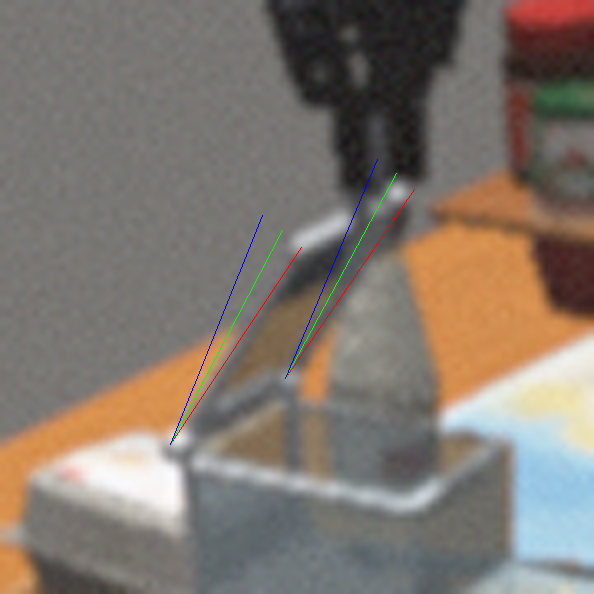

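```bash
python3 - <<'E'
from h import *
f=r.grab_frame("scene"); a=cv2.imread("pics/scene0.png")
A=cv2.resize(a[160:200,275:325],(400,320),interpolation=cv2.INTER_CUBIC)
B=cv2.resize(f["image"][130:170,260:310,::-1],(400,320),interpolation=cv2.INTER_CUBIC)
cv2.imwrite("pics/c5.png",np.hstack([A,B]))
E
```

View pics/c5.png

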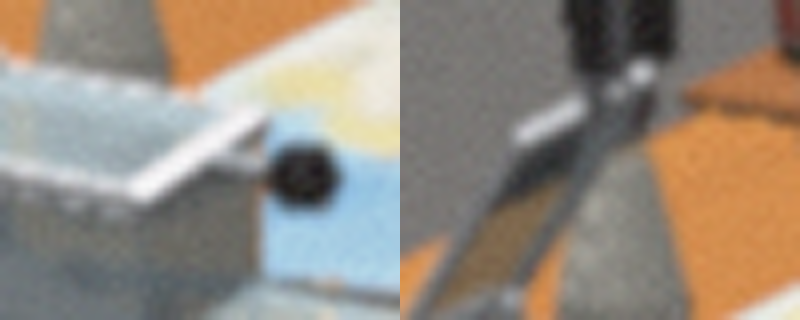

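```bash
python3 - <<'E'
from h import *
f=r.grab_frame("scene")
sh=[(292.5,185),(308.75,174.75)]; op=[(274.4,145.6),(290.6,137.5)]
for yaw in(.03,.045):
  ex=np.array([np.cos(yaw),np.sin(yaw),0]);ey=np.array([-ex[1],ex[0],0])
  h=np.array([.569,.1375,.195])+.16*ex
  def L(r_,hh,y,th): return h+ey*y-ex*(r_*np.cos(th)-hh*np.sin(-th)*-1*-1 if 0 else r_*np.cos(th)+hh*np.sin(th)*-1*-1*0+0)+0*h
  def L(r_,hh,y,th): return h+ey*y+r_*(-ex*np.cos(th)+[0,0,np.sin(th)])+hh*(ex*np.sin(th)+np.array([0,0,np.cos(th)]))
  def res(x):
    rr,hh,th,y0=x; o=[]
    for (s,p,q) in((1,sh[0],op[0]),(-1,sh[1],op[1])):
        o+=list(proj(f,L(rr,hh,y0+s*.046,0))-p)+list(proj(f,L(rr,hh,y0+s*.046,th))-q)
    return o
  s=least_squares(res,[.12,0,1,0]); print(s.x,np.degrees(s.x[2]),np.round(s.fun,1))
E
```

```text
[ 0.10930105 -0.01218167  1.1787974  -0.0216017 ] 67.54011584071965 [ 0.1  0.2 -0.3  0.1 -0.4 -0.2  0.5 -0.3]
[ 0.1110122  -0.01122204  1.15724421 -0.02038305] 66.30520887837949 [ 0.4  0.2 -0.2  0.2 -0.5 -0.2  0.3 -0.3]
```

```bash
python3 - <<'E'
from h import *
f=r.grab_frame("scene")
sh=[(292.5,185),(308.75,174.75)]; op=[(274.4,145.6),(290.6,137.5)]
yaw=.04
ex=np.array([np.cos(yaw),np.sin(yaw),0]);ey=np.array([-ex[1],ex[0],0])
h0=np.array([.570,.1375,.195])+.16*ex
def res(x):
    rr,hh,th,y0=x[:4]; h=h0+x[4:7]
    L=lambda y,th: h+ey*y+rr*(-ex*np.cos(th)+[0,0,np.sin(th)])+hh*(ex*np.sin(th)+np.array([0,0,np.cos(th)]))
    o=[(rr-.122)/.006,hh/.004,y0/.002,*(x[4:7]/.003)]
    for (s,p,q) in((1,sh[0],op[0]),(-1,sh[1],op[1])):
        o+=list((proj(f,L(y0+s*.046,0))-p)/.7)+list((proj(f,L(y0+s*.046,th))-q)/.7)
    return o
s=least_squares(res,[.12,0,1,0,0,0,0],x_scale=[.01,.01,.1,.01,.01,.01,.01])
C=np.linalg.inv(s.jac.T@s.jac); print(s.x.round(4),np.degrees(s.x[2]),np.degrees(C[2,2]**.5),np.round(s.fun,1))
E
```

```text
[ 1.2390e-01 -1.8000e-03  1.0047e+00 -1.0000e-04  2.0000e-04 -1.0000e-04
  2.0000e-04] 57.56777120797709 1.7174958917051129 [ 0.3 -0.4 -0.   0.1 -0.   0.1  0.5  0.3 -0.8  0.6 -0.2 -0.6  0.6 -0.3]
```

The image gives 57.6±1.7° and kinematics about 59°. I'll nudge up by 1.5°.

Call:
send_rows([
  [0,-0.1,0.18,0,0],
  [0,-0.1,0.18,0,0],
  [0,0,0,0,0],
  [0,0,0,0,0],
  [0,0,0,0,0],
  [0,0,0,0,0],
])

```text
clock: 18.73
tcp_pos: [0.6503, 0.1408, 0.3262]
orientation: [-1.232, 1.183, -1.177]
contact_force: [-2.2, 4.6, -1.4]
grip_width: 0.0254
```

```bash
python3 look.py pics/d1.png; python3 - <<'E'
from h import *
for c in("scene",):
    f=r.grab_frame(c); cv2.imwrite("pics/d2.png",f["image"][:,:,::-1])
o=r.get_obs(); print(o["tcp_pos"],o["contact_force"],o["grip_width"],abs(o["qvel"]).max())
d=o["tcp_pos"]-np.array([.5692,.1376,.1876]); print(np.degrees(2*np.arctan2(np.hypot(d[0],d[1]),d[2])), np.degrees(2*np.arcsin(np.linalg.norm(d)/.32)))
E
```

```text
18.725 [0.65034514 0.14079076 0.32623705] [-2.20055665  4.58737014 -1.36507328] 0.025383247601470194
[0.65037744 0.14078247 0.32622273] [-2.66479955  4.57607086 -1.06330333] 0.025740448430314998 0.0024737376068569563
60.74483980284479 60.278935191732494
```

View pics/d1.png

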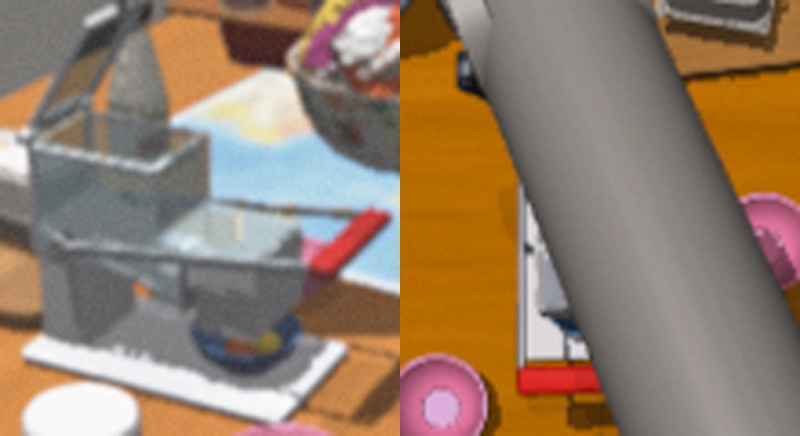

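View pics/d2.png

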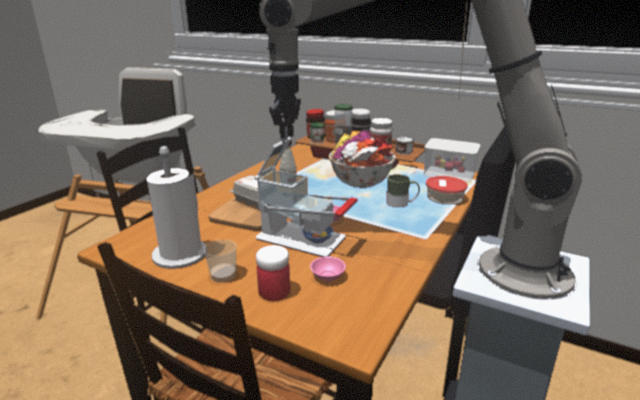

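The picture shows the lid held open at about 60°. The lever is up, the dish with sweets is under the spout, and the jar, mug and glass are where they were. Handing in.

```bash
python3 -c "
from bench import r
print(r.hand_in())"
```

```text
the job is handed in; nothing more can be done
None
```

I emptied the last three sweets into the dish, eased the lever back to rest and handed in at about 19 s, with the gripper still holding the lid open at about 60°. The hand-in gave no verdict.

- **Lever:** I pressed it down to its stop, where the push rose to about 22 N, and held it there for over 1.5 s. I then raised it at about 3 cm/s. It followed the fingers up and is back at rest in the pictures.
- **Sweets and dish:** After the lever was back up, the top view showed orange, green and yellow in the blue dish under the spout. In the last pictures the arm blocked the top view and the side view showed only part of the dish, so green was not seen again.
- **Lid:** The gripper holds the black knob with a 40 N grip and the arm is still. The arm's movement puts the lid at 60.3–60.7°.
- **Disagreement on the angle:** Before a final 1.5° nudge, a fit to the picture gave 57.6 ± 1.7° where the arm's movement gave about 59°. I did not repeat the picture fit afterwards. Both estimates put the final angle within the 5° allowed.
- **Grip on the knob:** The fingers read about 26 mm on the 28 mm ball, so the grip is probably a few mm off its centre. A steady sideways force of about 5 N remained.
- **Jar, mug and glass:** They look unmoved in the last picture, judged by eye only.

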